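Tip up the bead on the long seesaw

ROBOT

A 6-joint arm with a two-finger parallel gripper is mounted at the origin on the work surface. World frame = base frame: x ahead of the robot, y to its left, z up, the work surface at z = 0. Lengths are in mm, angles in rad, forces in N, time in s.
With the tool pointing down it reaches from about 350 to 925 mm from the base axis. Payload 6.4 kg.
Tool frame: the origin (TCP) lies at the very end of the fingers, on their centre line; the grasp point (between the pads) lies 19 mm behind it; z points along the fingers, y is the line along which they close (so a half turn about z gives the same grasp; the last joint's range is limited). The gripper opens to 94 mm and grips with 3 to 60 N. Pads are 16 mm wide; open, the fingers measure 119 mm over their backs; the gripper's body (75 mm by 177 mm) begins 78 mm behind the grasp point.
Start: joints at [-1.294, 0.245, 1.558, -0, 1.339, -0.174], TCP at [283.202, -585.073, 205.455] pointing down, gripper open.
Joint ranges: [-3.13, 3.13], [-1.02, 2.26], [0.13, 2.54], [-0.95, 4.09], [0.21, 2.88], [-2.74, 2.74]. Speed limits (rad/s): [2.57, 2.57, 3.14, 3.14, 3.14, 3.14].

INTERFACE

Orientations are given as a 3x3 rotation matrix whose columns are the frame's x, y, z axes.
In Python, from bench import r gives the robot as it stands.
- The arm moves only by the tool arm_command, never from a script. Its argument "plan" is a list of rows, each an object of numbers: "x", "y", "z": the shift along the tool's x, y, z scaled (see below); "wx", "wy", "wz": the turn, a rotation vector about the tool's x, y, z scaled (see below); "claw": the gripper command: -1 is fully open, 1 is shut, values between are in proportion. A call has 1 to 20 rows; each row shifts and turns the commanded pose from where the row before left it, along the tool's axes as they then stand; what a row does not reach is not made up. The controller multiplies each number of a shift by 0.15 m and each number of a turn by 0.5 rad. A row lasts 1/8 s, in which the tool goes at most 62.5 mm and 10.7 degrees, less where a joint would pass 70% of its speed; a pose out of reach is approached as far as the arm can. A call with a number of a shift or a turn outside -1 to 1 is refused whole. A call with a gripper value outside its range is refused whole. The fingers move at their own pace and stop on an object; the grip force is fixed at half the most. Time passes only in rows, so rows that do not move let the fingers close. It gives the time, the measured TCP pose, the force, the opening and the grip force at its end, in the units of the state.
- r.get_state(): the state, without advancing time (a new reading comes with each control period).
- r.snapshot(name): name is "scene" or "side" or "wrist"; returns the picture (384x512x3 uint8, red, green, blue); there is no depth.
- r.camera_params(name): a dict with "K" (3x3 intrinsics, pixels), "rvec" (rotation vector, rad) and "tvec" (3), from world to camera coordinates, as OpenCV has them; the wrist camera has in their place "T_tool_cam" (4x4, takes a point from camera to tool coordinates, whose origin is the TCP and whose axes are the flange's). Camera axes: x right, y down, z forward; pixel columns grow to the right and rows downward; lengths in mm; the calibration is good to about 2 mm. A picture is of the moment at which its call begins: read the wrist's pose just before it. camera_params takes no time and is no camera call.
- r.job_done(): hands the job in; it is judged then, once.
The state is a dict: "clock": time; "joints": joint angles; "joint_vel": joint speeds; "tau": joint torques, N m; "position": TCP position; "ee_rot": TCP orientation; "ft_force": force on the tool from outside, world axes, zero at the start; "wrist_torque": the same for the moment, N m; "grip_width": finger opening in mm; "grasp_force": force on a finger pad.
Only numpy, scipy, OpenCV 4.12 (cv2) and the standard library are available. Lean on these libraries where they do the work, as an engineer would, in place of code of your own. Each camera call takes 0.05 s, during which the arm holds its last target. There are 200 camera calls.

TASK

On the turntable stand two little beech seesaws. Press the round pad of the longer one all the way down, so that its other end, the cup with the wooden bead, tips up and stays up with the bead still in it. Leave the shorter seesaw as it is.

Things in the scene. Friction and masses are not known exactly. Their poses are not given: they have to be found in the camera images.
- long_seesaw_pad (a point): Round beech press pad, 44 mm across, on the raised end of the longer seesaw's arm. Origin: centre of its top face; x outward along the arm from the pivot, z out of the top. The pivot is 115 mm back along -x and 12 mm below. It starts tilted 0.22 rad, 122 mm above the table, and goes down 50 mm to 72 mm, moving 5 mm outward. Nothing nearby on the turntable stands above 135 mm.
- long_seesaw (a joint): Tilt of the longer arm (230 x 34 x 12 mm) on its stand, rad: 0 = pad up, cup down (start); 0.44 = pad fully down at its stop, cup up. A friction pivot: stays where left; 1.5 to 2 N on the pad moves it. The stand is fixed on the turntable (ash disc, 500 mm across, top 30 mm above the table, which does not turn).
- bead: Loose dark wooden ball, 32 mm across, 12 to 17 g, in the open square cup (36 mm inside, walls 15 mm above its floor) on the end of the longer arm opposite the pad. Origin: its centre, 230 mm from the pad's origin along the pad's -x and 13 mm along its z; it may roll 2 mm either way.
- short_seesaw (a joint): Tilt of the shorter seesaw's arm (140 mm long; same width, pad and stand, its cup empty; about 120 mm beside the longer one), rad: 0 as found. To be left alone.
Things that resemble listed ones, but are neither listed nor needed, are in the scene too. Several things have the shape of the bead; the one meant has the colours described above.

How it is judged:
By the outcome, as a careful person would: the job done as asked, in the order asked, and still so for the second after the job is handed in, with the robot touching nothing.
It also fails if it takes over 29 s, if anything falls off the work surface, if the arm or the gripper's body presses on something with over 40 N, if the wrist force passes 120 N, or if a joint passes its speed limit or range.

## Working session

There is one attempt and no reset: what is moved stays moved. The work goes in short steps, Python scripts to look and compute and a tool call to move; the robot and the scene stay as the last step left them, time stands still between calls to the robot, and variables do not carry over. Pictures are saved under pics/ and viewed, at most 10 in all, crops included, and the job is handed in when it is done.

Besides the shell and the picture viewer there is one more tool, called after ">>>" by a JSON object that holds its "op" and its "data". arm_command: Moves the arm, as the interface text tells. Its arguments: {"type":"object","properties":{"plan":{"type":"array"}},"required":["plan"]}

```bash
mkdir -p pics
python3 - <<'E'
from bench import r
import cv2
s=r.get_state(); print(s['clock'],s['position'],s['ee_rot'],s['grip_width'])
for n in('scene','side'):
    cv2.imwrite(f'pics/{n}0.png',cv2.cvtColor(r.snapshot(n),cv2.COLOR_RGB2BGR)); print(r.camera_params(n))
E
```

```text
0.0 [ 283.04229828 -584.47862764  204.38880601] [[ 9.00084999e-01  4.35714047e-01 -5.13427347e-04]
 [ 4.35714241e-01 -9.00083319e-01  1.76594738e-03]
 [ 3.07320687e-04 -1.81321035e-03 -9.99998309e-01]] 93.75572179165835
{'K': array([[392.95139359,   0.        , 248.24817439],
       [  0.        , 392.95139359, 187.30371853],
       [  0.        ,   0.        ,   1.        ]]), 'rvec': array([ 2.25008121,  0.92840799, -0.36352462]), 'tvec': array([-472.08047644, -224.77001118, 1174.14632422])}
{'K': array([[461.7150421 ,   0.        , 262.65180736],
       [  0.        , 461.7150421 , 187.77144016],
       [  0.        ,   0.        ,   1.        ]]), 'rvec': array([ 0.20347362, -2.78623115,  1.30330299]), 'tvec': array([619.30463592, 128.49017439, 827.85417873])}
```

View pics/scene0.png

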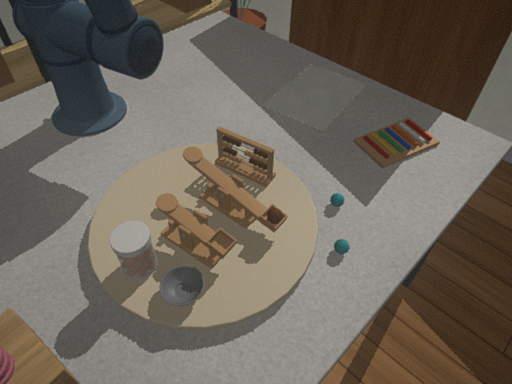

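View pics/side0.png

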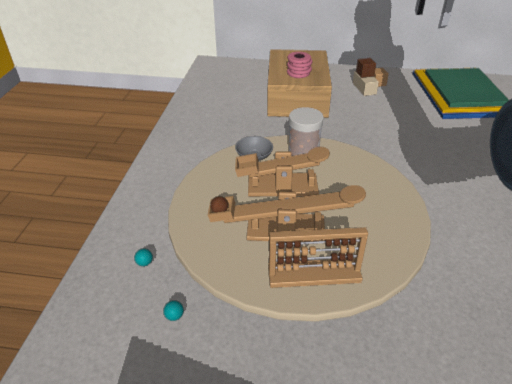

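The scene view has the long pad at about (193,155) and the bead at (274,214). The side view has the pad at about (353,194) and the bead at (219,205). I'll triangulate these and refine them on enlarged crops.

```bash
cat > h.py <<'E'
import numpy as np,cv2
from bench import r
def P(n):
    c=r.camera_params(n); R=cv2.Rodrigues(c['rvec'])[0]
    return c['K']@np.c_[R,c['tvec']]
def tri(a,b):
    X=cv2.triangulatePoints(P('scene'),P('side'),np.float64(a).reshape(2,1),np.float64(b).reshape(2,1)); X=(X[:3]/X[3]).ravel(); return X
def proj(n,X):
    p=P(n)@np.r_[X,1]; return p[:2]/p[2]
E
python3 - <<'E'
from h import *
for nm,a,b in(('pad',(193,155),(353,194)),('bead',(274.5,214.5),(219.5,205))):
    X=tri(a,b); print(nm,X.round(1),proj('scene',X)-a,proj('side',X)-b)
A=cv2.imread('pics/scene0.png')[135:235,170:300]; B=cv2.imread('pics/side0.png')[150:250,200:380]
A=cv2.resize(A,None,fx=4,fy=4,interpolation=2);B=cv2.resize(B,None,fx=4,fy=4,interpolation=2)
cv2.imwrite('pics/c.png',cv2.resize(np.vstack([np.hstack([A,A[:,:200]*0]),B]),None,fx=.75,fy=.75))
E
```

```text
pad [467.6  24.4 115.9] [-0.27898249 -0.20158119] [-0.27658636  0.17563937]
bead [695.4  48.3  82.5] [0.31373867 0.12553093] [ 0.26780517 -0.09263289]
```

View pics/c.png

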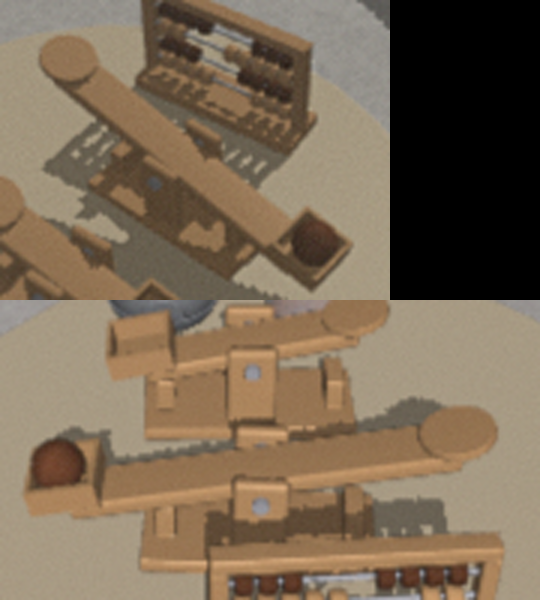

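The enlarged crop puts the pad top at scene (193,153.5) and side (352.7,194), so about (467,24,119). The bead is 229 mm away at z 83, against expected values of 227 mm and 84.5, so the measurement fits. I'll raise the tool, shut the fingers and move over the pad.

>>> {"op": "arm_command", "data": {"plan": [{"z": -0.2,"claw": 1},{"x": 0.205,"y": -0.223,"claw": 1},{"x": 0.205,"y": -0.223,"claw": 1},{"x": 0.205,"y": -0.223,"claw": 1},{"x": 0.205,"y": -0.223,"claw": 1},{"x": 0.205,"y": -0.223,"claw": 1},{"x": 0.205,"y": -0.223,"claw": 1},{"x": 0.205,"y": -0.223,"claw": 1},{"x": 0.205,"y": -0.223,"claw": 1},{"x": 0.205,"y": -0.223,"claw": 1},{"x": 0.205,"y": -0.223,"claw": 1},{"x": 0.205,"y": -0.223,"claw": 1},{"x": 0.205,"y": -0.223,"claw": 1},{"x": 0.205,"y": -0.223,"claw": 1},{"x": 0.205,"y": -0.223,"claw": 1},{"claw": 1},{"claw": 1}]}}

```text
$.plan[0]: bad value
```

Run:
```python
from h import *
s=r.get_state(); p=s['position'];R=s['ee_rot']; print(s['clock'],p,R.round(3),s['grip_width'])
c=r.camera_params('wrist');T=c['T_tool_cam'];K=c['K']
I=r.snapshot('wrist'); I=cv2.cvtColor(I,cv2.COLOR_RGB2BGR)
for X,col in(((467.5,24,119.5),(0,0,255)),((695.4,48.3,83),(0,255,0)),(p,(255,0,0))):
    t=R.T@(np.array(X)-p); q=T[:3,:3].T@(t-T[:3,3]); u=K@q/q[2]; print(u)
    if q[2]>0: cv2.drawMarker(I,(int(u[0]),int(u[1])),col,0,12,1)
print(K);cv2.imwrite('pics/w1.png',I)
```

```text
0.1 [ 283.0331212  -584.54868935  204.46481982] [[ 0.9    0.436 -0.   ]
 [ 0.436 -0.9    0.002]
 [ 0.    -0.002 -1.   ]] 93.71629125398344
[-700.0009809  -646.69845912    1.        ]
[-6.80690984e+02 -1.31432752e+03  1.00000000e+00]
[252.39990391 237.85830462   1.        ]
[[325.28956225   0.         253.77825845]
 [  0.         325.28956225 192.21327562]
 [  0.           0.           1.        ]]
```

View pics/w1.png

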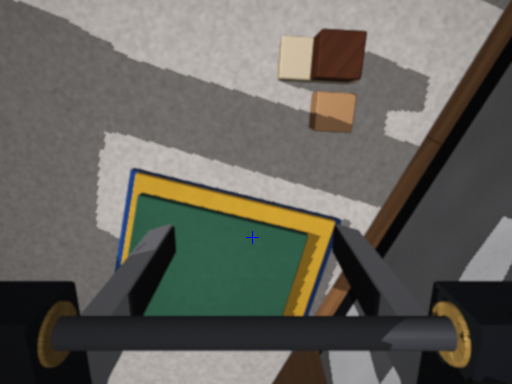

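The plan was refused, so the arm hasn't moved, and the wrist view shows only books below. Every row probably needs all seven keys.

>>> {"op": "arm_command", "data": {"plan": [{"x": 0,"y": 0,"z": -0.2,"wx": 0,"wy": 0,"wz": 0,"claw": 1},{"x": 0.205,"y": -0.223,"z": 0,"wx": 0,"wy": 0,"wz": 0,"claw": 1},{"x": 0.205,"y": -0.223,"z": 0,"wx": 0,"wy": 0,"wz": 0,"claw": 1},{"x": 0.205,"y": -0.223,"z": 0,"wx": 0,"wy": 0,"wz": 0,"claw": 1},{"x": 0.205,"y": -0.223,"z": 0,"wx": 0,"wy": 0,"wz": 0,"claw": 1},{"x": 0.205,"y": -0.223,"z": 0,"wx": 0,"wy": 0,"wz": 0,"claw": 1},{"x": 0.205,"y": -0.223,"z": 0,"wx": 0,"wy": 0,"wz": 0,"claw": 1},{"x": 0.205,"y": -0.223,"z": 0,"wx": 0,"wy": 0,"wz": 0,"claw": 1},{"x": 0.205,"y": -0.223,"z": 0,"wx": 0,"wy": 0,"wz": 0,"claw": 1},{"x": 0.205,"y": -0.223,"z": 0,"wx": 0,"wy": 0,"wz": 0,"claw": 1},{"x": 0.205,"y": -0.223,"z": 0,"wx": 0,"wy": 0,"wz": 0,"claw": 1},{"x": 0.205,"y": -0.223,"z": 0,"wx": 0,"wy": 0,"wz": 0,"claw": 1},{"x": 0.205,"y": -0.223,"z": 0,"wx": 0,"wy": 0,"wz": 0,"claw": 1},{"x": 0.205,"y": -0.223,"z": 0,"wx": 0,"wy": 0,"wz": 0,"claw": 1},{"x": 0.205,"y": -0.223,"z": 0,"wx": 0,"wy": 0,"wz": 0,"claw": 1},{"x": 0,"y": 0,"z": 0,"wx": 0,"wy": 0,"wz": 0,"claw": 1},{"x": 0,"y": 0,"z": 0,"wx": 0,"wy": 0,"wz": 0,"claw": 1}]}}

```text
clock: 2.28
position: [466.4, 23.8, 235.2]
ee_rot: [[0.9, 0.436, -0.001], [0.436, -0.9, -0.0], [-0.001, -0.0, -1.0]]
ft_force: [-0.1, 0.5, 0.2]
grip_width: 0.4
grasp_force: 0.0
```

```bash
cat >> h.py <<'E'
def wrist(name,pts):
    s=r.get_state(); p=s['position'];R=s['ee_rot']; print(s['clock'],p.round(1))
    c=r.camera_params('wrist');T=c['T_tool_cam'];K=c['K']
    I=cv2.cvtColor(r.snapshot('wrist'),cv2.COLOR_RGB2BGR)
    for X in list(pts)+[p]:
        q=T[:3,:3].T@(R.T@(np.array(X)-p)-T[:3,3]); u=K@q/q[2]; print(u[:2].round(1))
        if q[2]>0: cv2.drawMarker(I,(int(u[0]),int(u[1])),(0,0,255),0,12,1)
    cv2.imwrite(name,I)
E
python3 -c "
from h import *
wrist('pics/w2.png',[(467.5,24,119.5),(695.4,48.3,83)])"
```

```text
2.275 [466.4  23.8 235.2]
[253.2 186.5]
[342.8 -65. ]
[252.4 237.9]
```

View pics/w2.png

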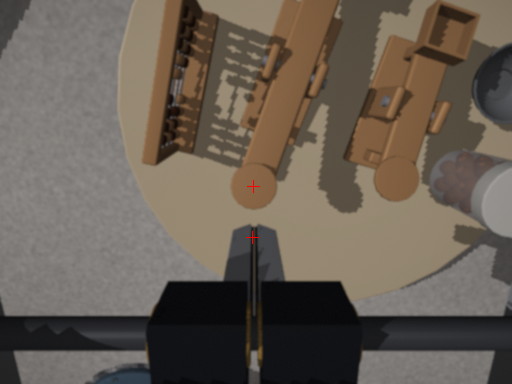

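The wrist view shows the long pad centred at (254,186), right on its projected marker, so the estimate holds. Next I press down slowly.

>>> {"op": "arm_command", "data": {"plan": [{"x": 0,"y": 0,"z": 0.2,"wx": 0,"wy": 0,"wz": 0,"claw": 1},{"x": 0,"y": 0,"z": 0.2,"wx": 0,"wy": 0,"wz": 0,"claw": 1},{"x": 0,"y": 0,"z": 0.2,"wx": 0,"wy": 0,"wz": 0,"claw": 1},{"x": 0,"y": 0,"z": 0.05,"wx": 0,"wy": 0,"wz": 0,"claw": 1},{"x": 0,"y": 0,"z": 0.05,"wx": 0,"wy": 0,"wz": 0,"claw": 1},{"x": 0,"y": 0,"z": 0.05,"wx": 0,"wy": 0,"wz": 0,"claw": 1},{"x": 0,"y": 0,"z": 0.04,"wx": 0,"wy": 0,"wz": 0,"claw": 1},{"x": 0,"y": 0,"z": 0.04,"wx": 0,"wy": 0,"wz": 0,"claw": 1},{"x": 0,"y": 0,"z": 0.04,"wx": 0,"wy": 0,"wz": 0,"claw": 1},{"x": 0,"y": 0,"z": 0.04,"wx": 0,"wy": 0,"wz": 0,"claw": 1},{"x": 0,"y": 0,"z": 0.04,"wx": 0,"wy": 0,"wz": 0,"claw": 1},{"x": 0,"y": 0,"z": 0.04,"wx": 0,"wy": 0,"wz": 0,"claw": 1},{"x": 0,"y": 0,"z": 0.03,"wx": 0,"wy": 0,"wz": 0,"claw": 1},{"x": 0,"y": 0,"z": 0,"wx": 0,"wy": 0,"wz": 0,"claw": 1}]}}

```text
clock: 4.08
position: [466.6, 24.1, 82.0]
ee_rot: [[0.9, 0.436, -0.0], [0.436, -0.9, 0.0], [0.0, -0.0, -1.0]]
ft_force: [-0.1, 0.5, -0.1]
grip_width: 0.3
grasp_force: 0.0
```

>>> {"op": "arm_command", "data": {"plan": [{"x": 0,"y": 0,"z": 0.02,"wx": 0,"wy": 0,"wz": 0,"claw": 1},{"x": 0,"y": 0,"z": 0.015,"wx": 0,"wy": 0,"wz": 0,"claw": 1},{"x": 0,"y": 0,"z": 0.01,"wx": 0,"wy": 0,"wz": 0,"claw": 1}]}}

```text
clock: 4.45
position: [467.2, 24.0, 75.9]
ee_rot: [[0.9, 0.436, 0.001], [0.436, -0.9, -0.0], [0.001, 0.001, -1.0]]
ft_force: [1.0, 0.2, 2.7]
grip_width: 0.5
grasp_force: 0.8
```

```bash
python3 -c "
from h import *
cv2.imwrite('pics/s2.png',cv2.resize(cv2.cvtColor(r.snapshot('side'),cv2.COLOR_RGB2BGR)[120:280,180:400],None,fx=3,fy=3))"
```

```text
(no output)
```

View pics/s2.png

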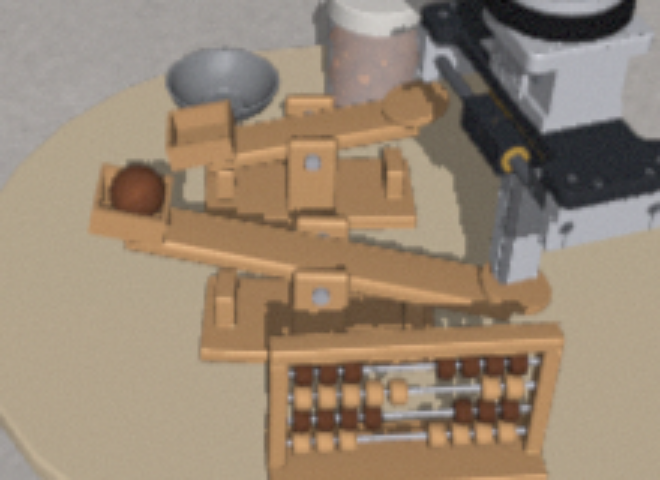

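The side crop shows the pad down under the fingers at (510,280), with the bead still in the raised cup at (138,190). I'll press a few millimetres more until the force rises at the stop.

>>> {"op": "arm_command", "data": {"plan": [{"x": 0,"y": 0,"z": 0.012,"wx": 0,"wy": 0,"wz": 0,"claw": 1},{"x": 0,"y": 0,"z": 0.006,"wx": 0,"wy": 0,"wz": 0,"claw": 1}]}}

```text
clock: 4.75
position: [467.3, 24.0, 73.8]
ee_rot: [[0.9, 0.436, 0.001], [0.436, -0.9, -0.0], [0.001, 0.001, -1.0]]
ft_force: [-1.1, 1.6, 8.5]
grip_width: 0.1
grasp_force: 4.6
```

>>> {"op": "arm_command", "data": {"plan": [{"x": 0,"y": 0,"z": 0.008,"wx": 0,"wy": 0,"wz": 0,"claw": 1},{"x": 0,"y": 0,"z": 0,"wx": 0,"wy": 0,"wz": 0,"claw": 1}]}}

```text
clock: 5.0
position: [467.5, 23.9, 73.6]
ee_rot: [[0.9, 0.436, 0.001], [0.436, -0.9, -0.0], [0.001, 0.0, -1.0]]
ft_force: [-2.8, 1.4, 13.4]
grip_width: 0.5
grasp_force: 6.9
```

The tool has stalled at 73.6 mm, near the expected 74, while the force climbs well above the 2 N pivot load. That is the stop, so I'll lift away gently.

>>> {"op": "arm_command", "data": {"plan": [{"x": 0,"y": 0,"z": -0.03,"wx": 0,"wy": 0,"wz": 0,"claw": 1},{"x": 0,"y": 0,"z": -0.1,"wx": 0,"wy": 0,"wz": 0,"claw": 1},{"x": 0,"y": 0,"z": -0.3,"wx": 0,"wy": 0,"wz": 0,"claw": 1},{"x": 0,"y": 0,"z": -0.3,"wx": 0,"wy": 0,"wz": 0,"claw": 1},{"x": 0,"y": 0,"z": -0.3,"wx": 0,"wy": 0,"wz": 0,"claw": 1},{"x": 0,"y": 0,"z": 0,"wx": 0,"wy": 0,"wz": 0,"claw": 1},{"x": 0,"y": 0,"z": 0,"wx": 0,"wy": 0,"wz": 0,"claw": 1}]}}

```text
clock: 5.88
position: [466.1, 24.1, 225.7]
ee_rot: [[0.9, 0.436, -0.001], [0.436, -0.9, 0.0], [-0.001, -0.001, -1.0]]
ft_force: [-0.2, 0.1, -0.3]
grip_width: 0.5
grasp_force: 0.0
```

```bash
python3 -c "
from h import *
cv2.imwrite('pics/s3.png',cv2.resize(cv2.cvtColor(r.snapshot('side'),cv2.COLOR_RGB2BGR)[120:280,180:400],None,fx=3,fy=3))
print(r.get_state()['clock'])
from math import *
u=np.array([-.9945,-.105,0]);c0=np.array([467.5,24,119.5])-u*(115*cos(.22)-12*sin(.22)) 
for t in(.44,.40,.3):
    a=.22-t; d=u*cos(a)+np.array([0,0,sin(a)]); n=-u*sin(a)+np.array([0,0,cos(a)])
    piv=c0.copy(); piv[2]=97-12*cos(.22)
    for X in(piv+115*d+12*n,piv-115*d+25*n): print(t,X.round(1),((proj('side',X)-[180,120])*3).round(1))
"
```

```text
5.925
0.44 [462.3  23.5  71.9] [517.8 279.1]
0.44 [682.7  46.7 134.8] [136.8 186.1]
0.4 [461.9  23.4  76.5] [519.6 273.4]
0.4 [684.6  46.9 130.5] [133.8 191.9]
0.3 [461.6  23.4  88.1] [522.6 258.8]
0.3 [688.5  47.3 119.4] [127.8 206.7]
```

View pics/s3.png

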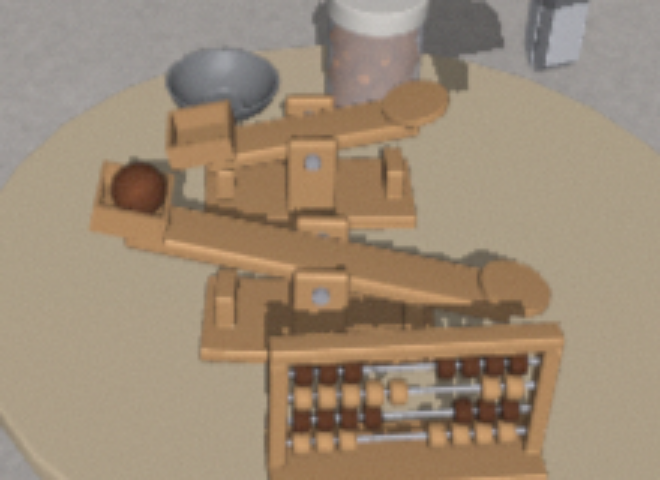

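The crop shows the pad at about (515,286) and the bead at (138,188), in its cup. That matches the fully-down prediction of (518,279) and (137,186). The short seesaw looks unchanged and the robot is clear.

```bash
python3 -c "
from bench import r
print(r.job_done())"
```

```text
the job is handed in; nothing more can be done
None
```

The longer seesaw's pad is pressed down to its stop, its cup is up with the bead still in it, the shorter seesaw was left alone, and the job was handed in at about 6 s of the 29 s allowed.

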